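# Lift a medal on a rod and show it to the desk camera

## Task

The round medal must be photographed without finger marks: take the wooden rod from its rest by its handle, put its thin end through the eyelet of the round medal from the robot's side, and lift the medal out of its stand hanging on the rod, never touching the medal with the gripper and leaving the other two medals in their stands. Show it to the desk camera: the medal hangs still in the air, its middle at lens height and 15 cm straight in front of the lens, its face square to the lens, the rod's tip towards the camera and the gripper behind the medal. Finish there, still holding the rod with the medal on it; nothing is put down.

Things in the scene. Friction and masses are not known exactly. Their poses are not given: they have to be found in the camera images.
- rod: wooden presentation rod: a square handle 100 long and 20 x 20 mm thick, and from its front end a thin round rod, 8 mm in diameter, 95 mm long. About 60 g. Origin at the middle of the handle, on the axis; x runs along the axis to the tip, z is up as it lies. It starts lying level in the rest, axis 60 mm above the desk. Grip the handle at its middle from above: its sides are free there
- rod_tip (a point): free end of the thin rod, on the axis, 145 mm from the handle's middle
- rest: dark wooden rest, fixed, a base 215 x 60 x 12 mm with two open-topped saddles. Origin under the rod's handle middle, on the desk; x along the rod towards its tip. The rear saddle holds the handle 35 to 49 mm behind the middle, the front fork the thin rod 104 to 116 mm ahead of the middle; their cheeks reach up to 60 and 64 mm. The rod lifts straight up out of it
- round_medal: round bronze medal, a disc 60 mm in diameter and 5 mm thick, standing on edge with a foot 30 mm wide and an eyelet on top. 80 to 170 g. Origin at the middle of the foot's underside; z up, x square to the face, within 0.35 rad of straight away from the robot at the start. Its foot starts 12 mm deep in the stand's slot, origin 18 mm above the desk; its place among the three varies
- round_medal_eye (a point): centre of the round medal's eyelet: a short square tube along the medal's x, 12 mm long, set on one corner like a diamond; hole 16 x 16 mm, outside 21 x 21 mm; centre 86 mm above the medal's origin, so 104 mm above the desk at the start. When the medal hangs, the rod lies in the upper corner, its axis about 6 mm above this point
- round_medal_middle (a point): middle of the round medal's face, 43 mm above the medal's origin, 43 mm below the eyelet's centre
- stand_round: dark wooden block, fixed, 45 x 70 x 30 mm, that carries the round medal in a slot 12 mm deep, 6.5 mm wide; origin under its centre, on the desk; x square to the medal's face
- square_medal: medal with a square face of 58 mm, not to be moved; has the same bronze, thickness, foot and eyelet as the round medal; stands in a stand of its own
- cross_medal: medal shaped as a cross 60 mm across, not to be moved; has the same bronze, thickness, foot and eyelet as the round medal; stands in a stand of its own
- view_point (a point): the point 150 mm straight in front of the desk camera's lens, at lens height (190 mm above the desk); x points level from here to the lens, z up. The camera is black and fixed: round foot of 110 mm with its centre 190 mm beyond this point along x, a post, and a head 50 x 75 x 50 mm (top 215 mm above the desk) with the lens, 36 mm in diameter, on its front
Things that resemble listed ones, but are neither listed nor needed, are in the scene too. Leave any purple look-alike of the round_medal alone.

How it is judged:
On the way, in this order (a step that is already met when the one before it is completed fails the run):
1. the held rod's tip is through the round medal's eyelet while the medal is still in its stand (x of rod_tip in the frame of round_medal_eye between 0.015 and 0.1 m and y of rod_tip in the frame of round_medal_eye between -0.012 and 0.012 m and z of rod_tip in the frame of round_medal_eye between -0.012 and 0.012 m and contact force between the fingers and rod above 1 N and height (world z) of round_medal below 0.03 m), for 0.1 s.
2. the round medal hangs on the held rod, clear of its stand (x of rod_tip in the frame of round_medal_eye between 0.015 and 0.1 m and contact force between the fingers and rod above 1 N and contact force between rod and round_medal above 0.2 N and height (world z) of round_medal above 0.045 m and contact force between round_medal and stand_round below 0.05 N), for 0.1 s.
At the end, for the whole second after the job is handed in: fingers hold the rod, tip 15-100 mm through the eyelet, the medal hanging on it: middle within 25 mm of the view point, face within 0.2 rad of square to the lens, within 0.3 rad of plumb, under 50 mm/s; tip at least 5 mm nearer the camera than the view point (x of rod_tip in the frame of round_medal_eye between 0.015 and 0.1 m and contact force between the fingers and rod above 1 N and contact force between rod and round_medal above 0.2 N and distance between round_medal_middle and view_point below 0.025 m and angle between the x axis of round_medal and the x axis of view_point, either way round below 0.2 rad and angle between round_medal's own z axis and vertical below 0.3 rad and linear speed of round_medal below 0.05 m/s and x of rod_tip in the frame of view_point above 0.005 m); the arm keeps its last pose, push and grip.
It fails at once if the gripper or arm touches the round medal (contact force between any of the fingers, the arm and round_medal above 0.5 N).
It fails at once if another medal is moved by more than 15 mm (distance of any of square_medal, cross_medal from where it was at the start of the episode above 0.015 m).
It also fails if it takes over 70 s, if anything falls off the work surface, if the arm or the gripper's body presses on something with over 40 N, if the wrist force passes 120 N, or if a joint passes its speed limit or range.

## Robot

A 7-joint arm with a two-finger parallel gripper is mounted at the origin on the work surface. World frame = base frame: x ahead of the robot, y to its left, z up, the work surface at z = 0. Lengths are in m, angles in rad, forces in N, time in s.
With the tool pointing down it reaches from about 0.425 to 0.875 m from the base axis. Payload 8.4 kg.
Tool frame: the origin (TCP) lies at the very end of the fingers, on their centre line; the grasp point (between the pads) lies 19 mm behind it (pinch_z is the distance from the TCP to the grasp point, in m); z points along the fingers, y is the line along which they close (so a half turn about z gives the same grasp; the last joint's range is limited). The gripper opens to 87 mm and grips with 3 to 60 N. Pads are 19 mm wide; open, the fingers measure 117 mm over their backs; the gripper's body (75 mm by 190 mm) begins 51 mm behind the grasp point.
Start: joints at [1.212, 0.333, 0.04, 1.465, -0.013, 1.343, -0.059], TCP at [0.167, -0.628, 0.223] pointing down, gripper open.
Joint ranges: [-2.58, 2.58], [-0.38, 2.09], [-1.3, 1.39], [0.25, 2.4], [-1.5, 4.64], [0.08, 2.09], [-2.65, 2.65]. Speed limits (rad/s): [2.22, 2.22, 2.79, 2.79, 3.14, 3.14, 3.14].

## Interface

Orientations are given as a unit quaternion [w, x, y, z].
In Python, from plant import movep, move_linear, movej, set_gripper, dwell, inverse_kinematics, sense, snapshot, MotionError, sign_off, boxes_of, pinpoint, pinch_z gives the robot as it stands. Calls block until the motion is done:
- movep(position, orientation): joint-space move of the TCP to a pose.
- move_linear(position, orientation=None, rate=0.15, f_stop=None): straight line of the TCP; orientation=None keeps the orientation; rate is the mean speed in m/s. With f_stop (N) it stops when the force on the tool has changed by that much, and returns True; else False.
- movej(angles): joint-space move.
- set_gripper(opening, effort=None): finger opening in m; effort is the grip in N (None keeps the last); returns when the fingers have stopped.
- dwell(seconds).
- inverse_kinematics(position, orientation): joint angles nearest the present ones, or None.
- sense(): the state.
- snapshot(name): name is "scene" or "top" or "wrist"; returns a dict with "pixels" (480x640x3 uint8, red, green, blue), "mtx" (3x3 intrinsics, pixels), "R" (3x3) and "t" (3): a world point X has camera coordinates R X + t. Camera axes: x right, y down, z forward; pixel columns grow to the right and rows downward; lengths in m; the calibration is good to about 2 mm. A picture is of the moment at which its call begins. There is no depth.
A pose or a line that the arm cannot do raises MotionError and nothing moves.
- sign_off(): hands the job in; it is judged then, once.
Trained networks look in a picture, given as the dict that the camera call returned (one of the last four; its "shot" number tells which), for a name from the list of things; names that differ only in an ending like _2 or _b are one class to them, and where a whole thing is asked for, a point or a joint stands for the part that bears it (a point fixed in the world has none). Each returns a list of dicts, best first, with "p" (0 to 1); they miss things now and then, are a little off and sometimes report something else, mostly with a low value. They report only what shows in the picture. A call takes as long as a camera call. They do not tell look-alikes from the thing itself.
- boxes_of(picture, label): "at" ([x, y, z] in m, in world coordinates, good to about 4 mm: the middle of the surface that is visible of it).
- pinpoint(picture, label): "at" ([x, y, z] in m, in world coordinates, good to about 4 mm: a listed point, or the origin of a listed thing).
The state is a dict: "clock": time; "joint_pos": joint angles; "qvel": joint speeds; "joint_efforts": joint torques, N m; "tcp_pos": TCP position; "orientation": TCP orientation; "force": force on the tool from outside, world axes, zero at the start; "wrist_torque": the same for the moment, N m; "grip_width": finger opening in m; "grip_force": force on a finger pad.
Only numpy, scipy, OpenCV 4.12 (cv2) and the standard library are available. Lean on these libraries where they do the work, as an engineer would, in place of code of your own. Each camera call takes 0.05 s, during which the arm holds its last target. There are 200 camera calls.

## Working session

There is one attempt and no reset: what is moved stays moved. The work goes in short steps, each a Python script; the robot and the scene stay as the last script left them, time stands still between calls to the robot, and variables do not carry over. Pictures are saved under pics/ and viewed, at most 12 in all, crops included, and the job is handed in when it is done.

```bash
ls; mkdir -p pics; cat > h.py <<'E'
import numpy as np, cv2
from plant import *
def save(p,n): cv2.imwrite(f'pics/{n}.png', p["pixels"][:,:,::-1])
E
python3 - <<'E'
from h import *
np.set_printoptions(precision=3,suppress=True)
for c in ("scene","top"):
    p=snapshot(c); save(p,c+'0')
    print(c,p['R'].tolist(),p['t'],p['mtx'][0])
    for l in "rod rod_tip rest round_medal round_medal_eye round_medal_middle stand_round square_medal cross_medal view_point".split():
        print(l,[(np.round(d['at'],3).tolist(),round(d['p'],2)) for d in pinpoint(p,l)[:4]])
print(sense()['clock'])
E
```

```text
pics
scene [[-0.5989232413493909, 0.8008062551498436, 0.0005410031636914713], [0.633344595739495, 0.47409182742405576, -0.6116465991218254], [-0.4900669076964033, -0.3659867222763732, -0.791130927911608]] [ 0.385 -0.33   1.557] [559.352   0.    321.252]
rod [([0.485, -0.297, 0.061], 0.79), ([0.628, -0.256, 0.061], 0.15)]
rod_tip [([0.626, -0.254, 0.06], 0.81)]
rest [([0.49, -0.294, 0.003], 0.94)]
round_medal [([0.795, 0.127, -0.0], 0.94), ([0.737, 0.346, 0.001], 0.87), ([0.695, 0.192, -0.004], 0.82), ([0.644, 0.285, 0.016], 0.71)]
round_medal_eye [([0.739, 0.349, 0.085], 0.93), ([0.795, 0.124, 0.09], 0.88), ([0.697, 0.198, 0.081], 0.68), ([0.646, 0.281, 0.102], 0.59)]
round_medal_middle [([0.738, 0.342, 0.043], 0.93), ([0.57, 0.36, 0.041], 0.8), ([0.7, 0.189, 0.044], 0.79), ([0.652, 0.283, 0.059], 0.76)]
stand_round [([0.646, 0.283, 0.003], 0.88)]
square_medal [([0.631, -0.012, 0.02], 0.79)]
cross_medal [([0.599, 0.144, 0.016], 0.84)]
view_point []
top [[0.001048077599138922, -0.9999503579502527, -0.0099087420244817], [-0.9885266967572249, 0.00046064155046045393, -0.15104554812245072], [0.15104261429012597, 0.009953363477917209, -0.9884771414776776]] [0.026 0.627 1.016] [507.036   0.    318.107]
rod [([0.494, -0.301, 0.06], 0.91)]
rod_tip []
rest [([0.493, -0.297, 0.002], 0.96)]
round_medal [([0.736, 0.348, 0.0], 0.96), ([0.794, 0.118, -0.004], 0.71), ([0.643, 0.278, 0.015], 0.65), ([0.696, 0.189, -0.001], 0.6)]
round_medal_eye [([0.742, 0.348, 0.086], 0.96), ([0.797, 0.119, 0.085], 0.81), ([0.646, 0.285, 0.104], 0.7), ([0.698, 0.19, 0.085], 0.7)]
round_medal_middle [([0.737, 0.351, 0.045], 0.95), ([0.794, 0.125, 0.043], 0.7), ([0.562, 0.357, 0.044], 0.68), ([0.698, 0.195, 0.045], 0.68)]
stand_round [([0.646, 0.282, 0.001], 0.66)]
square_medal []
cross_medal [([0.599, 0.142, 0.017], 0.48)]
view_point []
1.1
```

View pics/scene0.png

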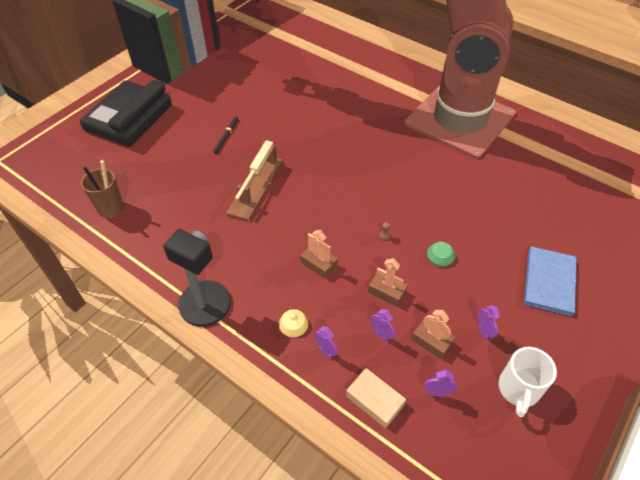

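View pics/top0.png

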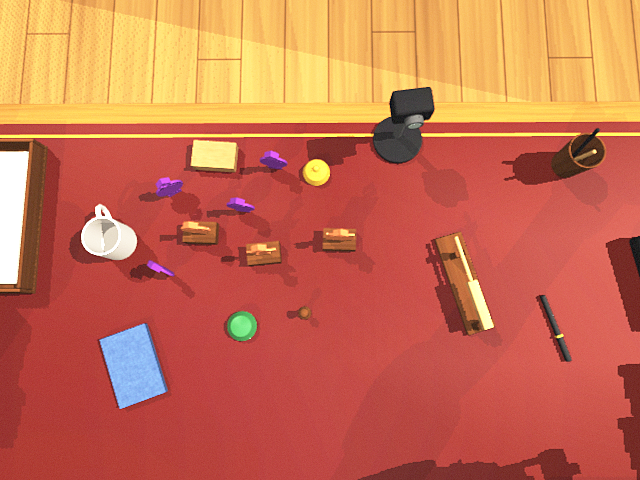

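The bronze medals are square (0.63,-0.01), cross (0.60,0.14) and round (0.645,0.283), the last at top-view pixel (200,232). The others are purple decoys. The desk camera foot is at top-view pixel (398,140), with its lens at (415,122). Next I'll take close looks with the wrist camera.

```bash
cat >> h.py <<'E'
from scipy.spatial.transform import Rotation as Rn
np.set_printoptions(precision=4,suppress=True)
def down(yaw,pitch=0.):  # tool z down, tool x along rod heading `yaw`, tip raised by pitch
    c,s=np.cos(yaw),np.sin(yaw)
    x=np.array([c*np.cos(pitch),s*np.cos(pitch),np.sin(pitch)]); y=np.array([s,-c,0.])
    q=Rn.from_matrix(np.c_[x,y,np.cross(x,y)]).as_quat(); return [q[3],*q[:3]]
def ray(p,u,v,z):
    d=p['R'].T@np.linalg.solve(p['mtx'],[u,v,1.]); c=-p['R'].T@p['t']; return c+d*(z-c[2])/d[2]
def proj(p,X):
    q=p['mtx']@(p['R']@np.asarray(X)+p['t']); return q[:2]/q[2]
E
python3 - <<'E'
from h import *
s=sense();print(s['orientation'],down(0))
ims=[]
for pos,yaw,labs in (([0.44,-0.31,0.33],0.31,("rod","rod_tip","rest")),([0.6,-0.2,0.42],0.0,("view_point",)),([0.55,0.28,0.36],0.1,("round_medal","round_medal_eye","round_medal_middle","stand_round"))):
    try: movep(pos,down(yaw))
    except MotionError as e: print(e)
    p=snapshot("wrist"); ims.append(p['pixels'][:,:,::-1])
    print(pos,sense()['joint_pos'][-1],'cam',-p['R'].T@p['t'],p['R'][2])
    for l in labs:
        print(l,[(np.round(d['at'],4).tolist(),round(d['p'],2)) for d in pinpoint(p,l)[:5]])
    import pickle; pickle.dump(p,open(f'w{len(ims)}.pkl','wb'))
p=snapshot("top");ims.append(p['pixels'][60:180,340:500,::-1])
pickle.dump(p,open('top.pkl','wb')); pickle.dump(snapshot("scene"),open('scene.pkl','wb'))
ims=[cv2.resize(i,(400,300)) for i in ims]
cv2.imwrite('pics/c1.png',np.vstack([np.hstack(ims[:2]),np.hstack(ims[2:])]))
print(sense()['clock'])
E
```

```text
[-0.      0.9916  0.1295  0.    ] [np.float64(0.0), np.float64(1.0), np.float64(0.0), np.float64(0.0)]
[0.44, -0.31, 0.33] -0.7435517802197629 cam [ 0.5136 -0.2873  0.4914] [-0.2699 -0.0845 -0.9592]
rod [([0.4916, -0.294, 0.0613], 0.72), ([0.4896, -0.2958, 0.0034], 0.44)]
rod_tip []
rest [([0.4867, -0.2936, 0.0013], 0.63)]
[0.6, -0.2, 0.42] -1.3841236262179935 cam [ 0.6775 -0.2007  0.5812] [-0.2835  0.0007 -0.959 ]
view_point []
[0.55, 0.28, 0.36] -2.1567335940205847 cam [0.6285 0.2866 0.522 ] [-0.2809 -0.0269 -0.9594]
round_medal [([0.6465, 0.2833, 0.013], 0.93), ([0.7394, 0.3455, 0.0009], 0.89), ([0.5642, 0.3545, -0.0014], 0.82), ([0.6967, 0.1917, 0.0025], 0.64)]
round_medal_eye [([0.5662, 0.3564, 0.0855], 0.86), ([0.696, 0.193, 0.0899], 0.72), ([0.6471, 0.2828, 0.1032], 0.71)]
round_medal_middle [([0.644, 0.2857, 0.0612], 0.7), ([0.7399, 0.3439, 0.0449], 0.68), ([0.5643, 0.3511, 0.0404], 0.56), ([0.6975, 0.1943, 0.045], 0.55)]
stand_round [([0.6453, 0.2827, 0.0021], 0.61)]
5.9833
```

View pics/c1.png

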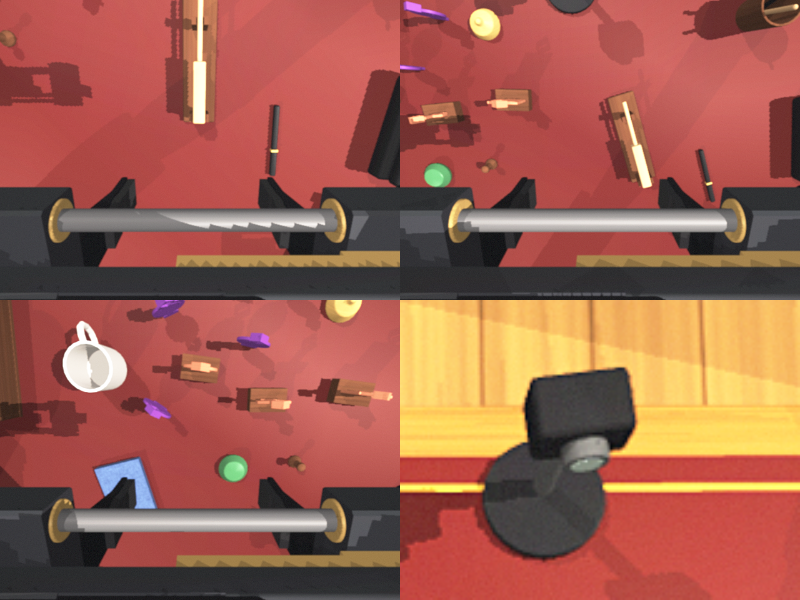

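Wrist view 3 shows the round medal's stand at tile pixel (198,370). The rod view shows the rod straight in its rest. Next I'll make orthophotos for stand yaw, rod, camera foot and camera head.

```bash
cat > ortho.py <<'E'
from h import *; import pickle
def ortho(f,cx,cy,z,half,n=400):
    p=pickle.load(open(f,'rb')); s=np.array([[-half,-half],[half,-half],[half,half],[-half,half]])+[cx,cy]
    src=np.float32([proj(p,[a,b,z]) for a,b in s])
    # image: up = +x, left = +y
    dst=np.float32([[(cy+half-b)/(2*half)*n,(cx+half-a)/(2*half)*n] for a,b in s])
    im=cv2.warpPerspective(p['pixels'][:,:,::-1].copy(),cv2.getPerspectiveTransform(src,dst),(n,n),flags=cv2.INTER_CUBIC)
    for k in range(0,n,n//8): cv2.line(im,(k,0),(k,5),(255,255,255),1);cv2.line(im,(0,k),(5,k),(255,255,255),1)
    return im
E
python3 - <<'E'
from ortho import *
f=lambda *a: ortho(*a,n=300)[:, :]
r1=[cv2.resize(i,(266,300)) for i in (f('w3.pkl',0.645,0.283,0.03,0.06),f('top.pkl',0.645,0.283,0.03,0.06),f('scene.pkl',0.645,0.283,0.03,0.06))]
r1=[f('w3.pkl',0.645,0.283,0.03,0.06),f('top.pkl',0.645,0.283,0.03,0.06)]
t=pickle.load(open('top.pkl','rb')); print('foot',ray(t,398,140,0.012),'headtop',ray(t,411,103,0.215))
c=ray(t,398,140,0.012)
r2=[f('top.pkl',c[0],c[1],0.215,0.1),f('scene.pkl',c[0],c[1],0.215,0.1)]
cv2.imwrite('pics/c2.png',np.vstack([np.hstack(r1),np.hstack(r2)]))
E
```

```text
foot [ 0.8544 -0.1518  0.012 ] headtop [ 0.8527 -0.146   0.215 ]
```

View pics/c2.png

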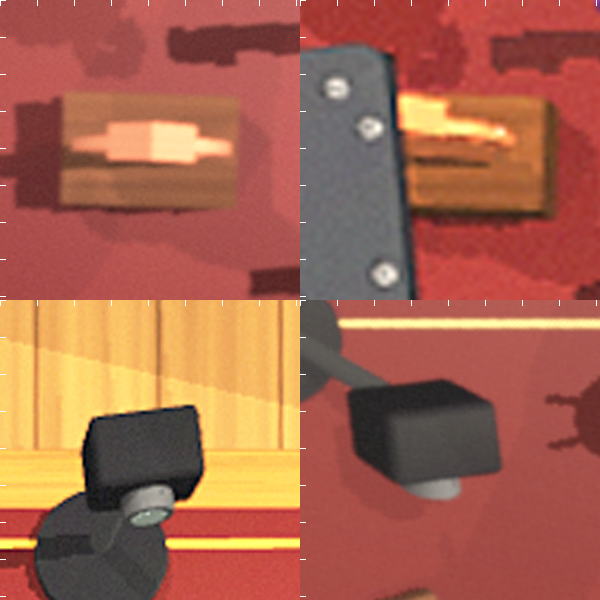

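The stand centre is (0.6446,0.283) with yaw ≈ -0.017. The camera head has yaw ≈ +0.1 to 0.15 and its foot is at about (0.854,-0.152). Next I'll fit both rod and desk camera numerically.

```bash
python3 - <<'E'
from ortho import *
from scipy.optimize import minimize
# rod
o=ortho('w1.pkl',0.55,-0.28,0.07,0.14,n=1120)  # .25mm/px
hsv=cv2.cvtColor(o,cv2.COLOR_BGR2HSV)
m=((hsv[...,2]>190)&(hsv[...,1]<120)).astype(np.uint8); m[[0,1,2,3,4,5],:]=0; m[:,:8]=0
n,l,st,ce=cv2.connectedComponentsWithStats(m); k=1+np.argmax(st[1:,4]); print(st[k])
M=(l==k).astype(np.uint8); H=cv2.morphologyEx(M,cv2.MORPH_OPEN,np.ones((45,45)))
w=lambda c:(0.55+0.14-c[1]*.00025,-0.28+0.14-c[0]*.00025)
for X in (M,H):
    r=cv2.minAreaRect(cv2.findNonZero(X)); print('rect',w(r[0]),np.array(r[1])*.00025,r[2])
# camera
P={}
for f in('top','scene'):
    p=pickle.load(open(f+'.pkl','rb')); im=p['pixels'].astype(int); ok=(im.max(2)<75)&(im.max(2)-im.min(2)<28)
    u,v=proj(p,[.85,-.15,.1]).astype(int); roi=np.zeros(ok.shape,bool); roi[max(0,v-75):v+75,u-65:u+65]=1
    mk=cv2.morphologyEx((ok&roi).astype(np.uint8),cv2.MORPH_OPEN,np.ones((3,3))); P[f]=(p,mk,roi)
B=np.array([[a,b,c] for a in(-.025,.025) for b in(-.0375,.0375) for c in(.165,.215)])
th=np.linspace(0,6.28,40); D=np.c_[.055*np.cos(th),.055*np.sin(th),0*th]; D=np.r_[D,D+[0,0,.008]]
def cost(q,show=None):
    x,y,yaw,dx=q; e=0
    for f,(p,mk,roi) in P.items():
        R=np.array([[np.cos(yaw),-np.sin(yaw),0],[np.sin(yaw),np.cos(yaw),0],[0,0,1]]); c=np.zeros(mk.shape,np.uint8)
        for Q in(B+[dx,0,0],D):
            pts=np.array([proj(p,R@k+[x,y,0]) for k in Q]); cv2.fillConvexPoly(c,cv2.convexHull(np.int32(np.round(pts*16))),1,shift=4)
        e+=((c!=mk)&roi).sum()
        if show is not None:
            im=p['pixels'][:,:,::-1].copy(); cs,_=cv2.findContours(c,0,1); cv2.drawContours(im,cs,-1,(0,255,0),1)
            u,v=proj(p,[.85,-.15,.1]).astype(int); v=max(v,75); show.append(cv2.resize(np.hstack([im[v-75:v+75,u-65:u+65],cv2.merge([mk*255]*3)[v-75:v+75,u-65:u+65]]),(780,450) if 0 else (520,300)))
    return e
best=None
for yaw in(0,.1,.2):
    s=minimize(cost,[.854,-.152,yaw,0],method='Nelder-Mead',options=dict(initial_simplex=np.array([.854,-.152,yaw,0])+np.vstack([np.zeros(4),np.diag([.01,.01,.1,.02])])))
    print(s.x,s.fun)
    if best is None or s.fun<best.fun: best=s
sh=[];cost(best.x,sh); cv2.imwrite('pics/c3.png',np.vstack(sh))
x,y,yaw,_=best.x; print('view',x-.19*np.cos(yaw),y-.19*np.sin(yaw))
E
```

```text
[  457   274   271   725 44234]
rect (0.5313010559082032, -0.2851877746582031) [0.1861 0.021 ] 72.95426177978516
rect (0.4914119567871094, -0.2974418640136719) [0.1026 0.021 ] 73.05467987060547
[ 0.859  -0.1512 -0.0083 -0.0017] 3531.0
[ 0.8633 -0.1516  0.0519 -0.0078] 3523.0
[ 0.8608 -0.1477  0.1128 -0.0054] 3529.0
view 0.6735650346935481 -0.16149142363114413
```

View pics/c3.png

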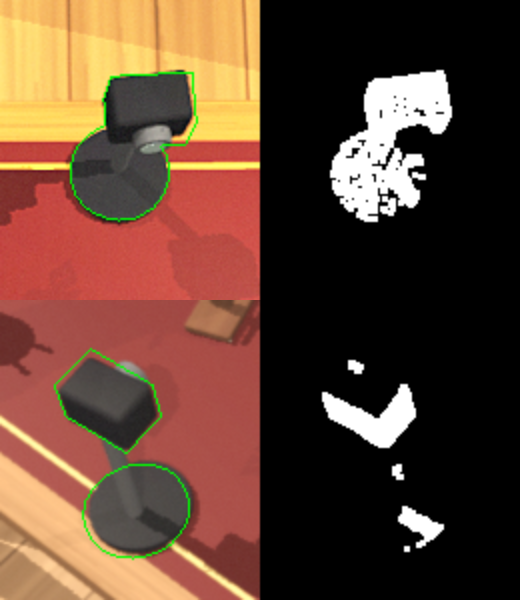

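The rod is centred at (0.4914,-0.2974) with yaw 0.296. The camera mask was too strict, since the scene tile shows only part of the head. I'll refit with a looser mask, and pick the rod in the same step.

```bash
python3 - <<'E'
from ortho import *
from scipy.optimize import minimize
P={}
for f in('top','scene'):
    p=pickle.load(open(f+'.pkl','rb')); im=cv2.GaussianBlur(p['pixels'],(3,3),0).astype(int); ok=(im.max(2)<110)&(im.max(2)-im.min(2)<32)
    u,v=proj(p,[.855,-.15,.19]).astype(int); roi=np.zeros(ok.shape,bool); h=(45,30,30) if f=='top' else (55,60,50)
    # head only
    roi[v-h[0]:v+h[1]-(5 if f=='top' else 10),u-h[2]:u+h[2]]=1
    P[f]=(p,cv2.morphologyEx((ok&roi).astype(np.uint8),cv2.MORPH_OPEN,np.ones((7,7))),roi)
B=np.array([[a,b,c] for a in(-.025,.025) for b in(-.0375,.0375) for c in(.165,.215)])
def cost(q,show=None):
    x,y,yaw=q; e=0; R=np.array([[np.cos(yaw),-np.sin(yaw),0],[np.sin(yaw),np.cos(yaw),0],[0,0,1]])
    for f,(p,mk,roi) in P.items():
        c=np.zeros(mk.shape,np.uint8); pts=np.array([proj(p,R@k+[x,y,0]) for k in B])
        cv2.fillConvexPoly(c,cv2.convexHull(np.int32(np.round(pts*16))),1,shift=4)
        e+=((c!=mk)&roi).sum()
        if show is not None:
            im=p['pixels'][:,:,::-1].copy(); cs,_=cv2.findContours(c,0,1); cv2.drawContours(im,cs,-1,(0,255,0),1)
            u,v=proj(p,[.855,-.15,.15]).astype(int); v=max(v,75)
            show.append(cv2.resize(np.hstack([im[v-75:v+75,u-65:u+65],cv2.merge([mk*255]*3)[v-75:v+75,u-65:u+65]]),(520,300)))
    return e
best=None
for yaw in(0,.1,.2,.3):
    s=minimize(cost,[.855,-.15,yaw],method='Nelder-Mead',options=dict(initial_simplex=np.array([.855,-.15,yaw])+np.vstack([np.zeros(3),np.diag([.01,.01,.1])])))
    print(s.x,s.fun)
    if best is None or s.fun<best.fun: best=s
sh=[];cost(best.x,sh); cv2.imwrite('pics/c4.png',np.vstack(sh))
# pick
y=0.296; c=np.array([.4914,-.2974]); q=down(y)
movep([*c,.20],q); move_linear([*c,.060-pinch_z],q,rate=.12); set_gripper(0.0,50); 
s=sense(); print(s['grip_width'],s['grip_force'],s['tcp_pos'],s['clock'])
move_linear([*c,.16],q,rate=.1); p=snapshot('scene'); save(p,'lift')
print(pinpoint(p,'rod_tip')[:2],pinpoint(p,'rod')[:2],sense()['clock'],sense()['grip_width'])
E
```

```text
[ 0.8558 -0.1472  0.0089] 1653.0
[ 0.8554 -0.1466  0.0549] 1655.0
[ 0.854  -0.1467  0.1363] 1682.0
[ 0.8569 -0.1476 -0.022 ] 1664.0
0.01933945140471246 49.99994242563844 [ 0.4914 -0.2974  0.0413] 10.7167
[{'at': [0.6253, -0.2546, 0.1757], 'p': 0.66}] [{'at': [0.4891, -0.2985, 0.1799], 'p': 0.86}] 12.2 0.0195773802093324
```

View pics/c4.png

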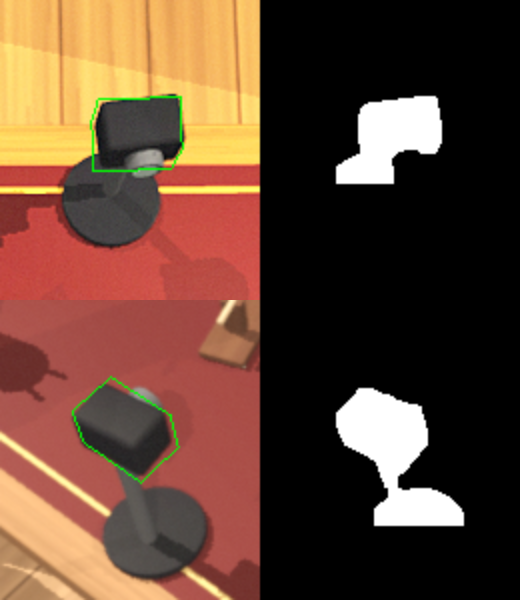

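View pics/lift.png

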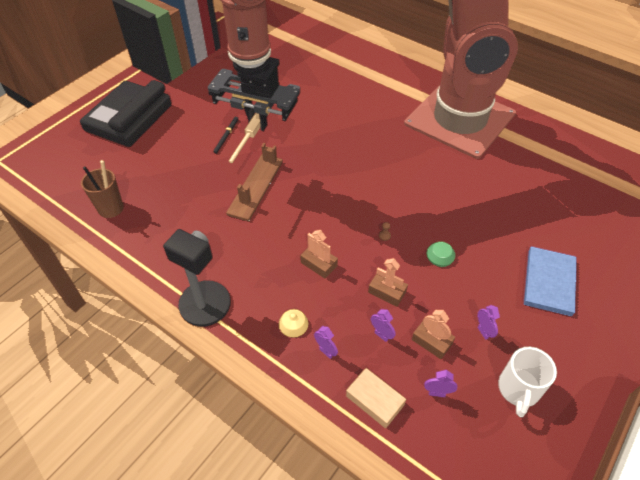

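The rod is held level, with its tip at about (0.626,-0.255,0.176). I'll go to the pre-insertion pose and check there, and also refit the camera yaw with foot and lens excluded.

```bash
python3 - <<'E'
from ortho import *
from scipy.optimize import minimize
P={};th=np.linspace(0,6.28,30); cyl=lambda r,a,b:np.r_[np.c_[r*np.cos(th),r*np.sin(th),a+0*th],np.c_[r*np.cos(th),r*np.sin(th),b+0*th]]+[.8544,-.1518,0]
box=lambda a,b,c:np.array([[i,j,k] for i in a for j in b for k in c])
rot=lambda w:np.array([[np.cos(w),-np.sin(w),0],[np.sin(w),np.cos(w),0],[0,0,1]])
B=box((-.025,.025),(-.0375,.0375),(.165,.215)); L=box((-.05,-.028),(-.021,.021),(.168,.212))@rot(.1).T+[.8544,-.1518,0]
def fill(p,c,Q,v): cv2.fillConvexPoly(c,cv2.convexHull(np.int32(np.round(np.array([proj(p,k) for k in Q])*16))),v,shift=4)
for f in('top','scene'):
    p=pickle.load(open(f+'.pkl','rb')); im=cv2.GaussianBlur(p['pixels'],(3,3),0).astype(int); ok=(im.max(2)<110)&(im.max(2)-im.min(2)<32)
    u,v=proj(p,[.855,-.15,.19]).astype(int); roi=np.zeros(ok.shape,np.uint8); roi[max(v-50,0):v+50,u-50:u+50]=1
    for Q in(cyl(.06,0,.01),cyl(.02,0,.16),L): fill(p,roi,Q,0)
    P[f]=(p,ok,roi>0)
def cost(q):
    x,y,w=q; e=0
    for f,(p,mk,roi) in P.items():
        c=np.zeros(mk.shape,np.uint8); fill(p,c,B@rot(w).T+[x,y,0],1); e+=((c!=mk)&roi).sum()
    return e
for w in(-.05,.05,.15,.25):
    s=minimize(cost,[.855,-.15,w],method='Nelder-Mead',options=dict(initial_simplex=np.array([.855,-.15,w])+np.vstack([np.zeros(3),np.diag([.01,.01,.1])])))
    print(s.x,s.fun)
p=P['top'][0]; print('lens',ray(p,414.8,124.8,.19),'foot',ray(p,398,140,.008))
# approach
y=-.017; n=np.array([np.cos(y),np.sin(y)]); eye=np.array([.6455,.283]); z=.104-pinch_z
move_linear([.4914,-.2974,.24],rate=.15)
movep([*(eye-.185*n),.24],down(y)); move_linear([*(eye-.185*n),z],down(y))
ims=[]
for c in('scene','top','wrist'):
    p=snapshot(c); pickle.dump(p,open('a_'+c+'.pkl','wb'))
    for l in('rod_tip','round_medal_eye','rod'): print(c,l,[(np.round(d['at'],4).tolist(),round(d['p'],2)) for d in pinpoint(p,l)[:5]])
    if c=='wrist': ims.append(cv2.resize(p['pixels'][:,:,::-1],(400,300))); continue
    u,v=proj(p,[.6,.285,.104]).astype(int); v=max(v,75);u=max(100,u)
    ims.append(cv2.resize(p['pixels'][v-75:v+75,u-100:u+100,::-1],(400,300)))
ims.append(np.zeros_like(ims[0])); cv2.imwrite('pics/c5.png',np.vstack([np.hstack(ims[:2]),np.hstack(ims[2:])]))
print(sense()['tcp_pos'],sense()['clock'],sense()['joint_pos'])
E
```

```text
[ 0.8546 -0.1472  0.0862] 335.0
[ 0.8537 -0.1477  0.1009] 331.0
[ 0.8539 -0.1466  0.1203] 321.0
[ 0.854  -0.1465  0.1185] 319.0
lens [ 0.8205 -0.1565  0.19  ] foot [ 0.8558 -0.1524  0.008 ]
scene rod_tip [([0.604, 0.2844, 0.1039], 0.8), ([0.6498, 0.281, 0.062], 0.32)]
scene round_medal_eye [([0.6415, 0.2786, 0.1015], 0.93), ([0.6965, 0.1945, 0.0835], 0.83), ([0.7387, 0.3492, 0.0861], 0.67), ([0.5604, 0.357, 0.0856], 0.57), ([0.7954, 0.1256, 0.0893], 0.55)]
scene rod [([0.4552, 0.285, 0.1043], 0.58), ([0.643, 0.2776, 0.1029], 0.58)]
top rod_tip [([0.6076, 0.2855, 0.1031], 0.52)]
top round_medal_eye [([0.7936, 0.1227, 0.0832], 0.87), ([0.5659, 0.3555, 0.0824], 0.74), ([0.7381, 0.3432, 0.0859], 0.61), ([0.6984, 0.1888, 0.0848], 0.58), ([0.6452, 0.2812, 0.1042], 0.47)]
top rod [([0.6468, 0.2802, 0.0157], 0.51), ([0.6473, 0.2775, 0.0628], 0.17)]
wrist rod_tip []
wrist round_medal_eye []
wrist rod [([0.4548, 0.2921, 0.1081], 0.71)]
[0.4605 0.2862 0.0853] 16.7667 [ 0.2771  0.4581 -1.1084  1.8468  0.4549  1.1216 -2.5836]
```

View pics/c5.png

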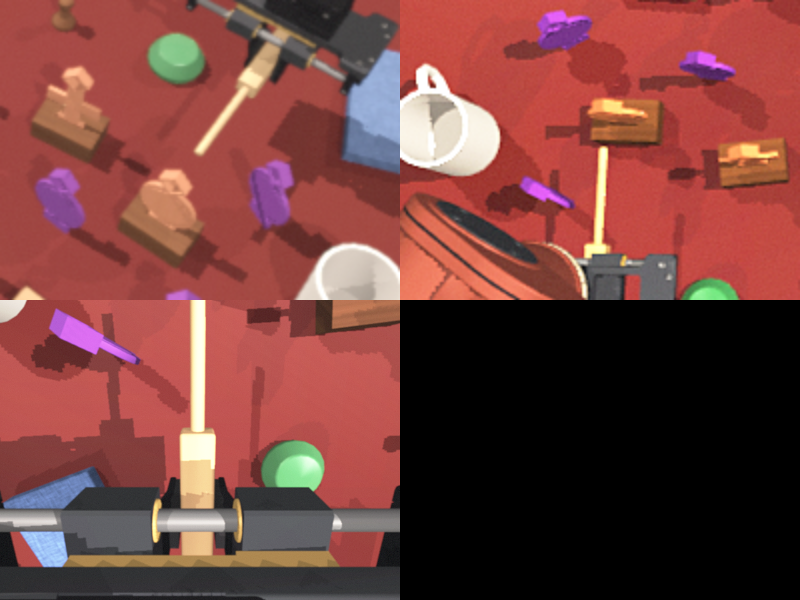

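The tip sits about 40 mm before the eyelet. Networks put it 3–5 mm to the left, so I'll check in an orthophoto at eyelet height.

```bash
python3 - <<'E'
from ortho import *
ims=[]
for f in('a_top.pkl','a_scene.pkl'):
    im=ortho(f,.63,.283,.104,.04,n=400)
    ims.append(im)
# candidate eyelet diamonds (front/back, outer) projected on raw zoom
p=pickle.load(open('a_scene.pkl','rb')); u,v=proj(p,[.63,.283,.1]).astype(int); K=10
def zoom(dy,dx=0):
    z=cv2.resize(p['pixels'][v-20:v+20,u-20:u+20,::-1],(400,400),interpolation=cv2.INTER_CUBIC)
    for a in(-.006,.006):
        Q=np.array([(proj(p,[.6455+dx+a,.283+dy+s*.0148,.104+t*.0148])-[u-20,v-20]+.5)*K for s,t in((1,0),(0,1),(-1,0),(0,-1))])
        cv2.polylines(z,[np.int32(Q)],True,(0,255,0) if a<0 else (255,255,0),1)
    Q=np.array([(proj(p,[.6055+k,.2837,.104])-[u-20,v-20]+.5)*K for k in(-.06,0)]); cv2.polylines(z,[np.int32(Q)],False,(255,0,0),1)
    return z
cv2.imwrite('pics/c6.png',cv2.resize(np.hstack([ims[0],zoom(0)]),(800,400)))
E
```

```text
(no output)
```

View pics/c6.png

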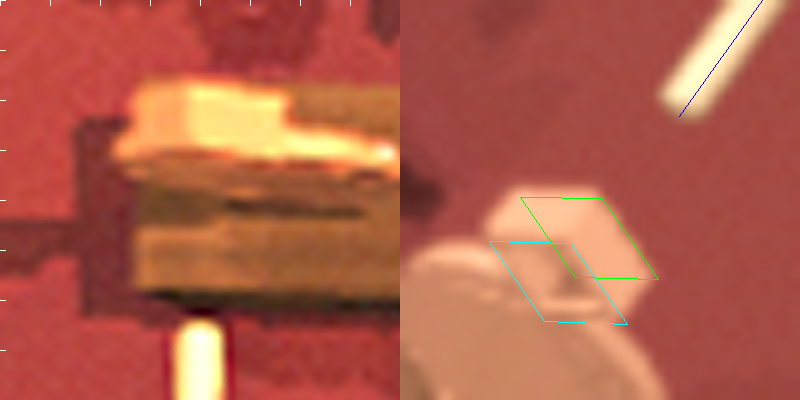

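In both views the rod is about 1.7 mm left of the eyelet axis. I'll correct for that and insert with a force guard.

```bash
python3 - <<'E'
from ortho import *
y=-.017; n=np.array([np.cos(y),np.sin(y)]); eye=np.array([.6455,.2813]); z=.104-pinch_z; q=down(y)
move_linear([*(eye-.182*n),z],q,rate=.05)
hit=move_linear([*(eye-.105*n),z],q,rate=.04,f_stop=2.5)
s=sense(); print(hit,s['tcp_pos'],s['force'],s['grip_width'],s['clock'])
ims=[]
for c in('scene','top'):
    p=snapshot(c); pickle.dump(p,open('b_'+c+'.pkl','wb'))
    for l in('rod_tip','round_medal_eye'): print(c,l,[(np.round(d['at'],4).tolist(),round(d['p'],2)) for d in pinpoint(p,l)[:5]])
    u,v=proj(p,[.64,.283,.104]).astype(int)
    ims.append(cv2.resize(p['pixels'][v-30:v+30,u-30:u+30,::-1],(400,400),interpolation=cv2.INTER_CUBIC))
cv2.imwrite('pics/c7.png',np.hstack(ims))
E
```

```text
False [0.5404 0.2831 0.0853] [-0.3852  0.6963 -0.7605] 0.019515146669502163 19.0917
scene rod_tip [([0.6835, 0.2798, 0.1032], 0.96), ([0.6313, -0.0123, 0.019], 0.54), ([0.5358, 0.2848, 0.1014], 0.31)]
scene round_medal_eye [([0.6999, 0.196, 0.0817], 0.91), ([0.5638, 0.3574, 0.0855], 0.77), ([0.7404, 0.3505, 0.0825], 0.69), ([0.7926, 0.1247, 0.0917], 0.69), ([0.6434, 0.2805, 0.1011], 0.61)]
top rod_tip [([0.6861, 0.2816, 0.1068], 0.66)]
top round_medal_eye [([0.7948, 0.1207, 0.0856], 0.73), ([0.7415, 0.3456, 0.0841], 0.72), ([0.6972, 0.1923, 0.0856], 0.53), ([0.6437, 0.2811, 0.1022], 0.48)]
```

View pics/c7.png

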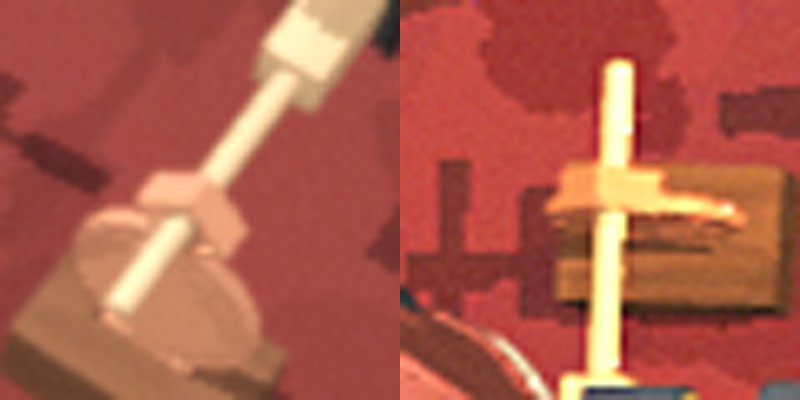

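The rod tip is 40 mm through the eyelet and the medal is undisturbed in its stand. Now the slow lift and check.

```bash
python3 - <<'E'
from ortho import *
s0=sense(); x,y0,z0=s0['tcp_pos']; q=down(-.017)
dwell(.2)
move_linear([x,y0,z0+.025],q,rate=.03); print(sense()['force']-s0['force'])
move_linear([x,y0,.241],q,rate=.06); dwell(.5)
s=sense(); print(s['force']-s0['force'],s['wrist_torque'],s['grip_width'],s['grip_force'],s['clock'])
ims=[]
for c in('scene','wrist'):
    p=snapshot(c)
    for l in('rod_tip','rod','round_medal_eye','round_medal_middle','round_medal'): print(c,l,[np.round(d['at'],4).tolist() for d in pinpoint(p,l) if d['at'][2]>(.11)])
    ims.append(p['pixels'][:,:,::-1])
u,v=proj(snapshot('scene'),[.64,.283,.22]).astype(int)
ims[0]=cv2.resize(ims[0][v-60:v+60,u-80:u+80],(400,300),interpolation=cv2.INTER_CUBIC); ims[1]=cv2.resize(ims[1],(400,300))
cv2.imwrite('pics/c8.png',np.hstack(ims))
E
```

```text
[-0.588   0.7834 -1.2629]
[-0.5123  0.4826 -0.9506] [-0.0035  0.1022 -0.0143] 0.019369650891211117 49.999439120292664 23.4
scene rod_tip [[0.6832, 0.2809, 0.2575]]
scene rod [[0.5353, 0.2825, 0.2605]]
scene round_medal_eye [[0.6448, 0.2818, 0.2514]]
scene round_medal_middle [[0.6467, 0.2808, 0.2108]]
scene round_medal []
wrist rod_tip []
wrist rod [[0.5381, 0.2838, 0.2609]]
wrist round_medal_eye [[0.6482, 0.2824, 0.2525]]
wrist round_medal_middle [[0.644, 0.2831, 0.2107]]
wrist round_medal [[0.648, 0.2844, 0.1659]]
```

View pics/c8.png

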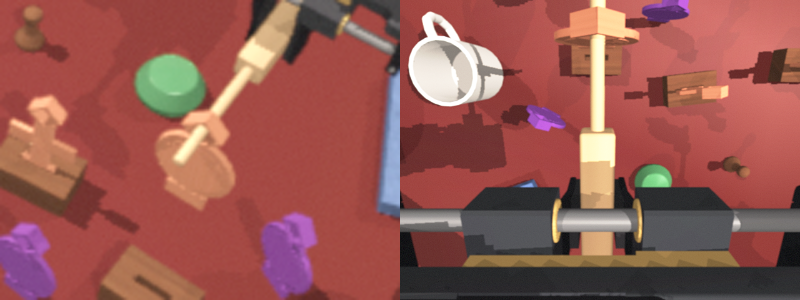

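The medal hangs level on the rod. Now I'll carry it to the view point.

```bash
python3 - <<'E'
from ortho import *
w=.112; n=np.array([np.cos(w),np.sin(w)]); foot=np.array([.8545,-.1495]); V=foot-.19*n; T=V-.105*n; q=down(w)
print(V,T)
move_linear([*T,.241],q,rate=.07); move_linear([*T,.2203],q,rate=.04); dwell(1.5)
s=sense(); print(s['tcp_pos'],s['grip_width'],s['clock'])
ims=[]
for c in('scene','top'):
    p=snapshot(c)
    for l in('rod_tip','rod','round_medal_eye','round_medal_middle'): print(c,l,[np.round(d['at'],4).tolist() for d in pinpoint(p,l) if d['at'][2]>(.11)])
    pickle.dump(p,open('f_'+c+'.pkl','wb'))
    u,v=proj(p,[.72,-.16,.2]).astype(int); v=max(v,90)
    ims.append(cv2.resize(p['pixels'][v-90:v+90,u-120:u+120,::-1],(400,300),interpolation=cv2.INTER_CUBIC))
cv2.imwrite('pics/c9.png',np.hstack(ims))
E
```

```text
[ 0.6657 -0.1707] [ 0.5613 -0.1825]
[ 0.5614 -0.1825  0.2203] 0.019423771549526434 33.025
scene rod_tip [[0.7008, -0.1683, 0.2379]]
scene rod [[0.5559, -0.1835, 0.2363]]
scene round_medal_eye [[0.6625, -0.172, 0.2287]]
scene round_medal_middle [[0.6679, -0.1717, 0.1893], [0.6635, -0.1684, 0.1417]]
top rod_tip [[0.7045, -0.1655, 0.2402]]
top rod []
top round_medal_eye []
top round_medal_middle []
```

View pics/c9.png

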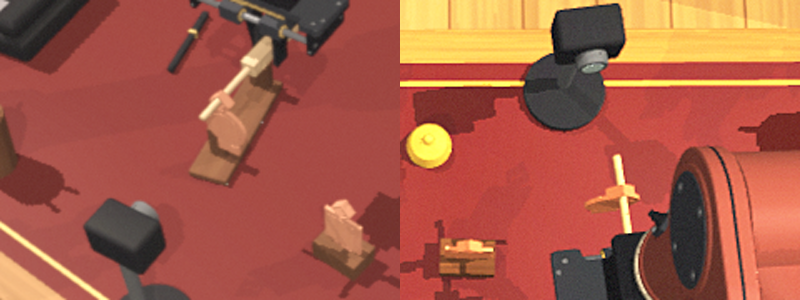

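The medal's middle reads (0.667,-0.171,0.189), against a view point of (0.666,-0.171,0.190). It hangs still, its face is parallel to the camera front, and the rod tip points at the camera.

```bash
python3 -c "
from h import *
print(sign_off())"
```

```text
the job is handed in; nothing more can be done
None
```

The job is handed in: the round medal hangs still on the held rod at the view point, measured within a few millimetres and square to the lens, and the judge's result was not shown.

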